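# Hold open the cover of a vial heating block

## Task

Open the hinged cover of the white vial heating block and hold it open for loading: first try the cover by its bar handle, before touching the black thumb slide on the deck, and if a hidden catch holds it fast, move the slide fully across to the left (as seen from the handle side) to free it. Then raise the cover to at least 45 degrees and finish while still holding it up with the fingers, because it falls shut when let go. Do not knock or shift the two loose vials and the timer standing beside the block.

Things in the scene. Friction and masses are not known exactly. Their poses are not given: they have to be found in the camera images.
- oven: White heating block for vials, fixed on the bench, 250 mm deep (x), 260 wide (y). Origin on the bench; own x points from front (handle, display) to back (hinge), y to the left seen from the front, z up. Front face at x = -150 mm, back at +100. A flat deck, 75 mm above the bench, spans x = -150 to -68 mm; behind it is the cover, 158 mm deep, 256 wide, its top 118 mm above the bench when closed
- cover (a joint): Angle of the cover, rad: 0 closed, grows as the front edge rises, stop at 1.10. 0.3 to 0.65 kg, no stay: falls shut from any angle. A hidden catch inside the front edge is engaged in some starts, held back in others; nothing outside shows which. Engaged, the cover lifts only about 0.02 rad (4 mm at the handle), then stops hard; else it lifts freely with 1 to 4 N at the handle
- cover_handle (a point): Middle of the cover's steel bar handle, on its axis. Round bar, 12 mm thick, along the block's y, 90 mm between its two legs, axis 42 mm in front of the cover's front face; closed, the axis is 30 mm above the deck, 105 mm above the bench, 202 mm in front of the hinge line and 28 mm above it. Swings with the cover at 204 mm radius. The bar may turn in the fingers
- cover_hinge (a point): Point on the cover's hinge line, in the middle of the block's width, at own x = +92 mm, 77 mm above the bench. The hinge line runs along the block's y
- slide (a joint): Travel of the thumb slide, m: 0 at its right end (as at the start), 0.014 fully across to the left (the block's +y). Moves with about 3 to 6 N and stays where it is left. Only its last half frees the catch, and the catch then stays back. At the start the slide is always at 0, whether or not the catch is engaged
- slide_knob (a point): Top centre of the black ribbed thumb slide on the deck, left of the handle; at the start at the block's x = -110 mm, y = +100, 91 mm above the bench. Knob 18 mm along x, 14 along y, standing 14 mm above its flat steel bezel, whose top is 77 mm above the bench. The cover's front face is 33 mm behind the knob, the bar handle's end 42 mm to its right
- amber_vial: Loose amber glass vial with crimp cap, diameter 23 mm, 75 mm high, standing to the right of the block. Origin at the centre of its foot. To be left alone
- clear_vial: Loose clear glass vial with crimp cap, diameter 23 mm, 75 mm high, standing to the right of the block. Origin at the centre of its foot. To be left alone
- timer: Loose white timer with a grey dial, 68 x 62 x 52 mm, standing to the left of the block. Origin at the centre of its underside. To be left alone

How it is judged:
By the outcome, as a careful person would: the job done as asked, in the order asked, and still so for the second after the job is handed in, while the arm keeps its last pose, push and grip.
It also fails if it takes over 48 s, if anything falls off the work surface, if the arm or the gripper's body presses on something with over 40 N, if the wrist force passes 120 N, or if a joint passes its speed limit or range.

## Robot

A 6-joint arm with a two-finger parallel gripper is mounted at the origin on a cart in front of the work surface, level with it; the furniture and walls round the work are solid. World frame = base frame: x ahead of the robot, y to its left, z up, the work surface at z = 0. Lengths are in m, angles in degrees, forces in N, time in s.
With the tool pointing down it reaches from about 0.325 to 0.775 m from the base axis. Payload 9.3 kg.
Tool frame: the origin (TCP) lies midway between the tips of the shut fingers; the grasp point (between the pads) lies 19 mm behind it (manip.pinch_z is the distance from the TCP to the grasp point, in m); z points along the fingers, y is the line along which they close (so a half turn about z gives the same grasp; the last joint's range is limited). The gripper opens to 85 mm and grips with 20 to 120 N. Pads are 22 mm wide; open, the fingers measure 114 mm over their backs; the gripper's body (76 mm by 85 mm) begins 54 mm behind the grasp point. The pads swing forward as they close: fully open they stand 13 mm farther back than shut.
Start: joints at [-75.894, 14.817, 1.232, 76.415, 0, 81.257], TCP at [0.214, -0.507, 0.205] pointing down, gripper open.
Joint ranges: [-174.27, 174.27], [-52.1, 104.24], [-59.71, 78.15], [-110.17, 111.67], [-87.03, 83.33], [-180, 180]. Speed limits (degrees/s): [127.2, 127.2, 159.86, 180, 180, 180].

## Interface

Orientations are given as a 3x3 rotation matrix whose columns are the frame's x, y, z axes.
In Python, from bench import manip, grab_frame gives the robot as it stands.
- The arm moves only by the shell command python3 -m crank 'ROWS'. ROWS is a JSON object of lists of equal length, an entry for each row: "travel": the shift along the tool's x, y, z scaled (see below), a list of three; "yaw": the turn about the tool's z scaled (see below); "gripper": the closure, from 0 (fully open) to 1 (shut). A call has 1 to 20 rows; each row shifts and turns the commanded pose from where the row before left it, along the tool's axes as they then stand; what a row does not reach is not made up. The controller multiplies each number of a shift by 0.15 m and each number of a turn by pi rad. A row lasts 1/8 s, in which the tool goes at most 62.5 mm and 10.7 degrees, less where a joint would pass 70% of its speed; a pose out of reach is approached as far as the arm can. A call with a number of a shift or a turn outside -1 to 1 is refused whole. A call with a gripper value outside its range is refused whole. The fingers move at their own pace and stop on an object; the grip force is fixed at half the most. Time passes only in rows, so rows that do not move let the fingers close. It gives the time, the measured TCP pose, the force, the opening and the grip force at its end, in the units of the state.
- manip.observe(): the state, without advancing time (a new reading comes with each control period).
- grab_frame(name): name is "side" or "top"; returns a dict with "frame" (384x512x3 uint8, blue, green, red), "mtx" (3x3 intrinsics, pixels), "dist_coeffs" ([k1, k2, p1, p2, k3] as OpenCV has them; the pictures are not rectified), "position" and "attitude" of the camera in the world. Camera axes: x right, y down, z forward; pixel columns grow to the right and rows downward; lengths in m; the calibration is good to about 2 mm. A picture is of the moment at which its call begins. There is no depth.
- manip.finish_job(): hands the job in; it is judged then, once.
The state is a dict: "time": time; "joint_pos": joint angles; "qvel": joint speeds; "tau": joint torques, N m; "eef_pos": TCP position; "tool_rot": TCP orientation; "force": force on the tool from outside, world axes, zero at the start; "torque": the same for the moment, N m; "grip_width": opening from 0.0 (shut) to 1.0 (fully open); "grasp_force": force on a finger pad.
Only numpy, scipy, OpenCV 4.12 (cv2) and the standard library are available. Lean on these libraries where they do the work, as an engineer would, in place of code of your own. Each camera call takes 0.05 s, during which the arm holds its last target. There are 200 camera calls.

## Working session

There is one attempt and no reset: what is moved stays moved. The work goes in short steps, Python scripts to look and compute and a shell command to move; the robot and the scene stay as the last step left them, time stands still between calls to the robot, and variables do not carry over. Pictures are saved under pics/ and viewed, at most 10 in all, crops included, and the job is handed in when it is done.

```bash
ls; mkdir -p pics
python3 - <<'E'
from bench import manip, grab_frame
import cv2
for n in("side","top"):
    f=grab_frame(n); cv2.imwrite(f"pics/{n}0.png",f["frame"]); print(n,f["mtx"],f["dist_coeffs"],f["position"],f["attitude"])
s=manip.observe(); print(s, manip.pinch_z)
E
```

```text
pics
side [[386.64560684   0.         255.64941309]
 [  0.         386.64560684 189.63195956]
 [  0.           0.           1.        ]] [-0.04644905  0.          0.          0.          0.        ] [ 0.41442457 -0.6784766   0.65687009] [[ 0.9806116  -0.12338869  0.15223707]
 [-0.19562783 -0.57108517  0.79723991]
 [-0.01143005 -0.81156451 -0.584151  ]]
top [[417.28325749   0.         255.80115992]
 [  0.         417.28325749 188.58085577]
 [  0.           0.           1.        ]] [-0.03283778  0.          0.          0.          0.        ] [0.48032632 0.10946003 0.95491837] [[ 0.02904772 -0.99333418  0.11155015]
 [-0.99953939 -0.027884    0.01197858]
 [-0.00878827 -0.11184672 -0.99368661]]
{'time': 0.1, 'joint_pos': array([-7.58946566e+01,  1.48486127e+01,  1.19283696e+00,  7.64150705e+01,
        6.48462250e-04,  8.12585718e+01]), 'qvel': array([ 0.02648057, -0.04901498,  0.1121166 ,  0.03596416, -0.0672578 ,
       -0.08372767]), 'tau': array([ 5.90706113e-03, -5.56693447e+01,  3.45071805e+01,  1.15853793e-02,
       -1.35656301e-04,  5.41159864e-07]), 'eef_pos': array([ 0.2134924 , -0.50656153,  0.20400771]), 'tool_rot': array([[ 9.21546540e-01,  3.88267808e-01, -2.90365120e-04],
       [ 3.88267866e-01, -9.21545777e-01,  1.20197637e-03],
       [ 1.99103982e-04, -1.22041661e-03, -9.99999235e-01]]), 'force': array([0.16669139, 0.00661096, 0.30233534]), 'torque': array([0.02645212, 0.00070333, 0.07628804]), 'grasp_force': 0.0, 'grip_width': 1.0009902297333095} 0.0187
```

View pics/top0.png

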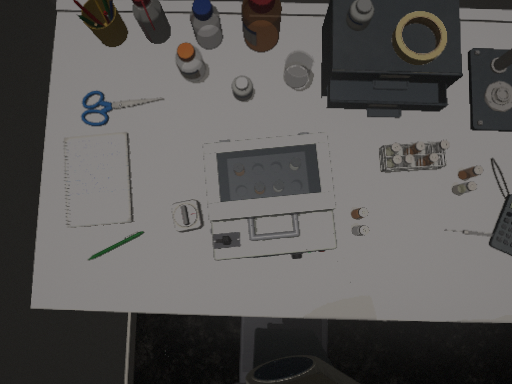

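View pics/side0.png

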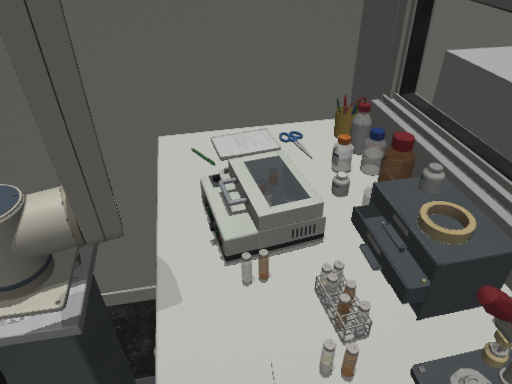

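The top view shows the block at around (270,195) with its front facing the robot, the handle at about (274,230) and the slide knob at about (227,240). The timer is at (186,215) and the two vials at (360,213) and (361,230). I'll enlarge this area.

Run:
```python
import cv2,numpy as np
a=cv2.imread("pics/top0.png")[125:270,165:375]
b=cv2.imread("pics/side0.png")[140:290,190:335]
g=lambda a,k:cv2.convertScaleAbs(cv2.resize(a,None,fx=k,fy=k,interpolation=cv2.INTER_CUBIC),alpha=1.7)
cv2.imwrite("pics/t1.png",g(a,3.8)); cv2.imwrite("pics/s1.png",g(b,4))
```

```text
(no output)
```

View pics/t1.png

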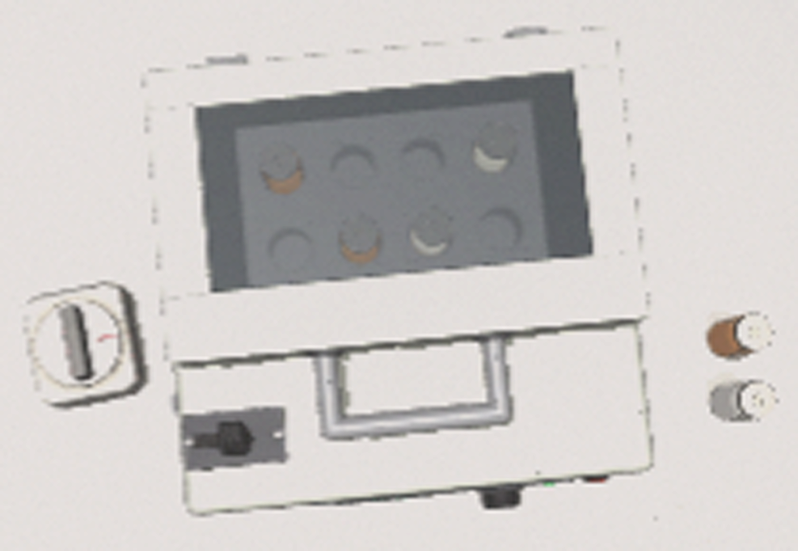

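View pics/s1.png

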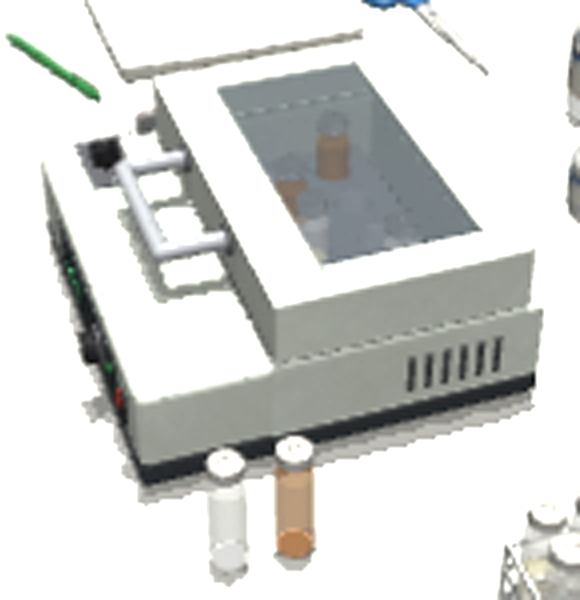

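Both crops show the deck corners, cover corners, knob and bar clearly. I'll fit the block pose (x, y, yaw) to those points.

```bash
cat > h.py <<'E'
import numpy as np,cv2
from scipy.optimize import least_squares
from bench import manip, grab_frame
def proj(f,P):
    R=np.array(f["attitude"]).T; t=-R@np.array(f["position"])
    return cv2.projectPoints(np.array(P,float).reshape(-1,1,3),cv2.Rodrigues(R)[0],t,f["mtx"],np.array(f["dist_coeffs"]))[0][:,0]
def ray(f,uv,z):
    n=cv2.undistortPoints(np.array([[uv]],float),f["mtx"],np.array(f["dist_coeffs"]))[0,0]
    d=np.array(f["attitude"])@[n[0],n[1],1]; p=np.array(f["position"]); return p+d*(z-p[2])/d[2]
def W(q,P):
    c,s=np.cos(q[2]),np.sin(q[2]); P=np.atleast_2d(np.array(P,float))
    return P@np.array([[c,-s,0],[s,c,0],[0,0,1]]).T+[q[0],q[1],0]
E
python3 - <<'E'
from h import *
T=[((-150,130,75),(188,514)),((-150,-130,75),(652,468)),((-110,100,91),(236,438)),((-110,45,105),(332,428)),((-110,-45,105),(502,412)),((90,128,118),(145,72)),((90,-128,118),(616,30))]
S=[((-110,100,91),(104,150)),((-150,-130,75),(138,402)),((-150,130,75),(42,163)),((-68,-128,118),(277,308)),((90,-128,118),(535,250)),((-68,128,118),(155,80)),((-110,-45,105),(160,252)),((-110,45,105),(125,170))]
ft,fs=grab_frame("top"),grab_frame("side")
tp=(np.array([b for a,b in T])+.5)/3.8-.5+[165,125]; sp=(np.array([b for a,b in S])+.5)/4-.5+[190,140]
r=lambda q:np.r_[proj(ft,W(q,np.array([a for a,b in T])/1e3))-tp,proj(fs,W(q,np.array([a for a,b in S])/1e3))-sp]
o=least_squares(lambda q:r(q).ravel(),[.5,.1,0],loss='soft_l1')
q=o.x; print(q,np.degrees(q[2])); print(r(q).round(1))
for n,p in dict(handle=(-.11,0,.105),hinge=(.092,0,.077),knob=(-.11,.1,.091)).items(): print(n,W(q,p))
print("vials",ray(ft,np.array([756,330])/3.8+[165,125],.075),ray(ft,np.array([758,400])/3.8+[165,125],.075),
 ray(fs,np.array([228,565])/4+[190,140],.0),ray(fs,np.array([295,548])/4+[190,140],.0),"timer",ray(ft,np.array([80,340])/3.8+[165,125],.052))
E
```

```text
[0.59194147 0.09272072 0.12629216] 7.236007481006158
[[-0.1  0.1]
 [ 1.8 -0. ]
 [-0.7 -0.4]
 [ 0.5 -0.4]
 [-0.  -0.5]
 [-0.1 -0.6]
 [ 0.3 -1.6]
 [-0.2 -1.4]
 [-1.   0.2]
 [-1.3 -2.8]
 [-0.7  0. ]
 [ 0.4 -0.2]
 [-0.9 -0.6]
 [ 0.1  0.6]
 [-0.7  0.4]]
handle [[0.48281754 0.07886548 0.105     ]]
hinge [[0.68320876 0.10430874 0.077     ]]
knob [[0.47022187 0.17806906 0.091     ]]
vials [ 0.53616019 -0.10935597  0.075     ] [ 0.49749792 -0.11051715  0.075     ] [ 0.49977937 -0.1152798   0.        ] [ 0.53830763 -0.1109101   0.        ] timer [0.5209807  0.26985644 0.052     ]
```

The fit is good to about 2 mm: the handle is at (0.483, 0.079, 0.105) and the block yaw is 7.2°. I'll turn the tool so the fingers close along the block's x, then move above the handle with the fingers partly closed.

```bash
python3 -m crank '{"travel":[[0,0,0],[0,0,0],[0,0,0],[0,0,0],[0,0,0],[0,0,0],[0,0,0],[0,0,0]],"yaw":[-0.0517,-0.0517,-0.0517,-0.0517,-0.0517,-0.0517,-0.0517,-0.0517],"gripper":[0.55,0.55,0.55,0.55,0.55,0.55,0.55,0.55]}'
python3 -m crank '{"travel":[[0.243,0.1515,0],[0.243,0.1515,0],[0.243,0.1515,0],[0.243,0.1515,0],[0.243,0.1515,0],[0.243,0.1515,0],[0.243,0.1515,0],[0.243,0.1515,0],[0.243,0.1515,0],[0.243,0.1515,0],[0.243,0.1515,0],[0.243,0.1515,0],[0.243,0.1515,0],[0.243,0.1515,0],[0.243,0.1515,0],[0,0,0],[0,0,0]],"yaw":[0,0,0,0,0,0,0,0,0,0,0,0,0,0,0,0,0],"gripper":[0.55,0.55,0.55,0.55,0.55,0.55,0.55,0.55,0.55,0.55,0.55,0.55,0.55,0.55,0.55,0.55,0.55]}'
cat > e.py <<'E'
from h import *
import sys
# offset to a world target in move units
s=manip.observe(); R=np.array(s["tool_rot"]); t=np.array([float(a) for a in sys.argv[1:4]])
print("t",s["time"],"yaw",np.degrees(np.arctan2(R[1,0],R[0,0])),"pos",s["eef_pos"].round(4),"F",s["force"].round(1),"units",(R.T@(t-s["eef_pos"])/.15).round(4))
E
python3 e.py .4828 .0789 .088
```

```text
time: 1.2
eef_pos: [0.2135, -0.5068, 0.2044]
tool_rot: [[-0.132, 0.991, -0.0], [0.991, 0.132, 0.0], [0.0, -0.0, -1.0]]
force: [-0.3, -0.4, -0.2]
grip_width: 0.452
grasp_force: 0.0
time: 3.32
eef_pos: [0.4819, 0.0787, 0.2043]
tool_rot: [[-0.128, 0.992, -0.001], [0.992, 0.128, -0.0], [-0.0, -0.001, -1.0]]
force: [0.1, -0.2, 0.1]
grip_width: 0.451
grasp_force: 0.0
t 3.325 yaw 97.33541788485606 pos [0.4819 0.0787 0.2043] F [ 0.1 -0.2  0.1] units [0.0008 0.0068 0.7753]
```

```bash
python3 -m crank '{"travel":[[0,0.007,0.13],[0,0,0.13],[0,0,0.13],[0,0,0.13],[0,0,0.13],[0,0,0.12],[0,0,0]],"yaw":[0,0,0,0,0,0,0],"gripper":[0.55,0.55,0.55,0.55,0.55,0.55,0.55]}'
python3 - <<'E'
from h import *
f=grab_frame("side")["frame"][120:240,170:320]; cv2.imwrite("pics/s2.png",cv2.convertScaleAbs(cv2.resize(f,None,fx=4,fy=4,interpolation=2),alpha=1.7))
E
```

```text
time: 4.2
eef_pos: [0.4822, 0.0779, 0.0884]
tool_rot: [[-0.125, 0.992, -0.002], [0.992, 0.125, -0.0], [0.0, -0.002, -1.0]]
force: [0.6, 0.3, 0.3]
grip_width: 0.452
grasp_force: 0.0
```

View pics/s2.png

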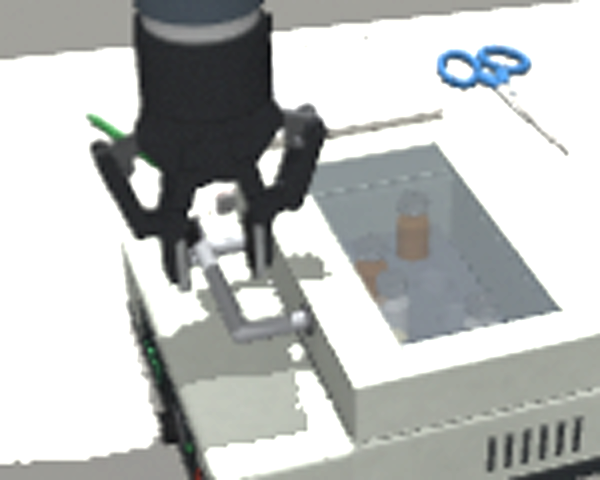

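The fingers straddle the bar, with pads at about (180,270) and (260,255) and the bar at (205,255) in the crop. The inner finger clears the cover, so I'll close.

```bash
python3 -m crank '{"travel":[[0,0,0],[0,0,0],[0,0,0],[0,0,0],[0,0,0],[0,0,0]],"yaw":[0,0,0,0,0,0],"gripper":[1,1,1,1,1,1]}'
python3 -m crank '{"travel":[[0,0,-0.013],[0,0,-0.013],[0,0,-0.013],[0,0,0]],"yaw":[0,0,0,0],"gripper":[1,1,1,1]}'
```

```text
time: 5.0
eef_pos: [0.4833, 0.0789, 0.089]
tool_rot: [[-0.127, 0.992, -0.0], [0.992, 0.127, 0.0], [0.0, -0.0, -1.0]]
force: [0.0, -1.0, -0.0]
grip_width: 0.001
grasp_force: 0.0
time: 5.5
eef_pos: [0.4834, 0.0789, 0.0951]
tool_rot: [[-0.127, 0.992, 0.0], [0.992, 0.127, 0.0], [0.0, 0.0, -1.0]]
force: [-0.3, 0.2, -0.1]
grip_width: -0.0
grasp_force: 0.0
```

The fingers closed on nothing, so I'll look before moving again.

Run:
```python
from h import *
f=grab_frame("side")["frame"][150:230,190:270]; t=grab_frame("top")["frame"][170:260,200:310]
g=lambda a,k:cv2.convertScaleAbs(cv2.resize(a,k,interpolation=2),alpha=1.7)
cv2.imwrite("pics/s3.png",np.hstack([g(f,(400,400)),g(t,(400,400))]))
print(manip.observe()["joint_pos"])
```

```text
[-5.55344334e-01  1.24452212e+01 -1.86102836e+01  5.89412939e+01
  1.04520619e-03  8.21453845e+01]
```

View pics/s3.png

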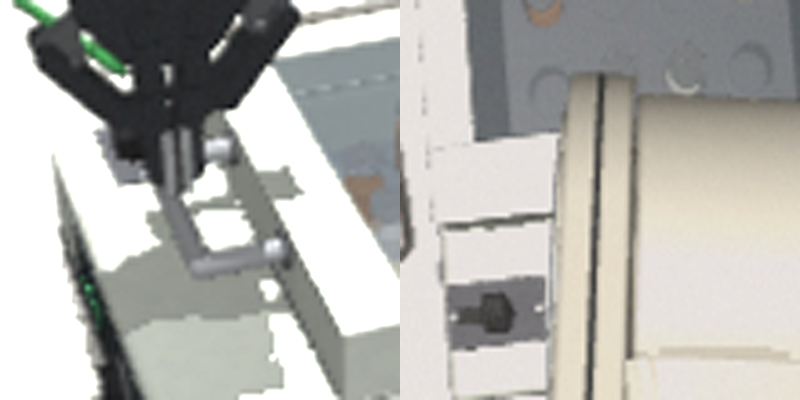

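Run:
```python
from h import *
f=grab_frame("side"); s=manip.observe()
q=[.59194,.09272,.12629]
tc=s["eef_pos"]; sh=lambda P:((proj(f,P)-[190,150])*5).round(0).tolist()
print("tcp",tc,sh([tc,tc-[0,0,.02],tc+[0,0,.02]]))
print("bar +45..-45",sh(W(q,[[-.11,.045,.105],[-.11,0,.105],[-.11,-.045,.105],[-.11,-.045,.095]])))
print("knob",sh(W(q,[-.11,.1,.091])))
```

```text
tcp [0.48324676 0.07890102 0.09489978] [[176.0, 229.0], [178.0, 262.0], [174.0, 196.0]]
bar +45..-45 [[151.0, 163.0], [174.0, 212.0], [199.0, 266.0], [200.0, 283.0]]
knob [[127.0, 129.0]]
```

In the image the shut tips are at about (172,190). The reported TCP should appear near (176,229), so the tips are really about 20 mm higher and shut just above the bar. I'll probe down gently onto the bar to confirm.

```bash
python3 -m crank '{"travel":[[0,0,0.02],[0,0,0.02],[0,0,0]],"yaw":[0,0,0],"gripper":[1,1,1]}'|egrep 'pos|force'
python3 -m crank '{"travel":[[0,0,0.013],[0,0,0]],"yaw":[0,0],"gripper":[1,1]}'|egrep 'pos|force'
```

```text
eef_pos: [0.483, 0.0789, 0.0885]
force: [0.4, -0.3, 1.3]
grasp_force: 0.0
eef_pos: [0.4832, 0.0789, 0.0868]
force: [0.0, -0.4, -0.6]
grasp_force: 0.0
```

```bash
python3 -m crank '{"travel":[[0,0,0.013],[0,0,0]],"yaw":[0,0],"gripper":[1,1]}'|egrep 'pos|force'
python3 -m crank '{"travel":[[0,0,0.013],[0,0,0]],"yaw":[0,0],"gripper":[1,1]}'|egrep 'pos|force'
```

```text
eef_pos: [0.4832, 0.0789, 0.0849]
force: [0.5, 0.2, 0.2]
grasp_force: 0.0
eef_pos: [0.4835, 0.0789, 0.0841]
force: [-3.3, -0.6, 11.2]
grasp_force: 5.6
```

Contact came at a reported z of 0.0845. The real tip is therefore about 26 mm above the reported TCP, which agrees with the image. I'll reopen and go deeper.

```bash
python3 -m crank '{"travel":[[0,0,-0.05],[0,0,-0.05],[0,0.01,0],[0,0,0],[0,0,0]],"yaw":[0,0,0,0,0],"gripper":[1,0.55,0.55,0.55,0.55]}'
python3 -m crank '{"travel":[[0,0,0.06],[0,0,0.06],[0,0,0.06],[0,0,0]],"yaw":[0,0,0,0],"gripper":[0.55,0.55,0.55,0.55]}'|egrep 'pos|force'
python3 -m crank '{"travel":[[0,0,0.03],[0,0,0.03],[0,0,0]],"yaw":[0,0,0],"gripper":[0.55,0.55,0.55]}'|egrep 'pos|force'
python3 -m crank '{"travel":[[0,0,0],[0,0,0],[0,0,0],[0,0,0],[0,0,0]],"yaw":[0,0,0,0,0],"gripper":[1,1,1,1,1]}'
```

```text
time: 7.4
eef_pos: [0.4846, 0.0791, 0.0978]
tool_rot: [[-0.127, 0.992, -0.001], [0.992, 0.127, -0.0], [0.0, -0.001, -1.0]]
force: [0.5, 0.2, -0.2]
grip_width: 0.453
grasp_force: 0.0
eef_pos: [0.4842, 0.0791, 0.0701]
force: [0.3, 0.2, 0.2]
grasp_force: 0.0
eef_pos: [0.4846, 0.0791, 0.0618]
force: [0.1, 0.1, 0.4]
grasp_force: 0.0
time: 8.9
eef_pos: [0.4834, 0.0789, 0.0623]
tool_rot: [[-0.127, 0.992, -0.002], [0.992, 0.127, -0.001], [-0.0, -0.002, -1.0]]
force: [-6.5, -0.8, 6.3]
grip_width: 0.117
grasp_force: 58.6
```

The bar is held (opening about 10 mm, 59 N grip). Now I'll try the cover.

```bash
python3 -m crank '{"travel":[[0,0,-0.013],[0,0,-0.013],[0,0,0]],"yaw":[0,0,0],"gripper":[1,1,1]}'|egrep 'pos|force'
python3 -m crank '{"travel":[[0,0,-0.013],[0,0,-0.013],[0,0,0]],"yaw":[0,0,0],"gripper":[1,1,1]}'|egrep 'pos|force|width'
```

```text
eef_pos: [0.4839, 0.079, 0.0657]
force: [-6.0, -2.2, -2.1]
grasp_force: 58.6
eef_pos: [0.4846, 0.0791, 0.0699]
force: [-5.2, -1.4, -3.4]
grip_width: 0.115
grasp_force: 58.5
```

```bash
python3 -m crank '{"travel":[[0,0.002,-0.025],[0,0.002,-0.025],[0,0.002,-0.025],[0,0.002,-0.025],[0,0,0]],"yaw":[0,0,0,0,0],"gripper":[1,1,1,1,1]}'|egrep 'pos|force|width'
python3 - <<'E'
from h import *
f=grab_frame("side")["frame"][120:240,170:320]; cv2.imwrite("pics/s4.png",cv2.convertScaleAbs(cv2.resize(f,None,fx=4,fy=4,interpolation=2),alpha=1.7))
E
```

```text
eef_pos: [0.488, 0.0795, 0.0859]
force: [6.9, 1.1, -4.7]
grip_width: 0.114
grasp_force: 58.4
```

View pics/s4.png

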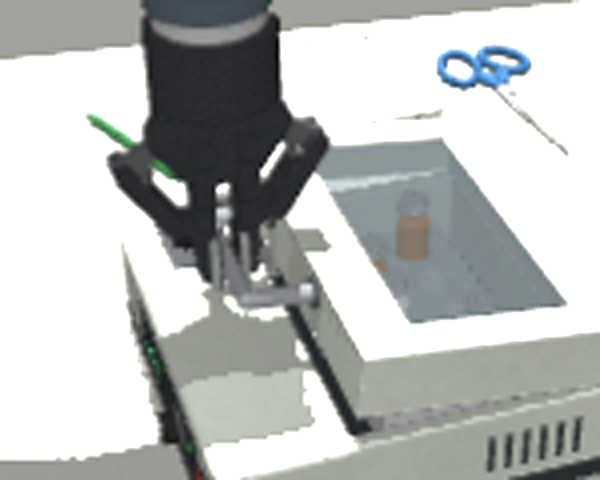

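The cover rises freely, with a gap visible along its front edge at (330,370), so the catch is held back and the slide isn't needed. I'll follow the arc upward.

```bash
python3 -m crank '{"travel":[[0,0.0175,-0.0565],[0,0.0175,-0.0565],[0,0.0225,-0.0545],[0,0.0225,-0.0545],[0,0.0275,-0.0525],[0,0.0275,-0.0525],[0,0.032,-0.05],[0,0.032,-0.05],[0,0.036,-0.047],[0,0.036,-0.047],[0,0,0]],"yaw":[0,0,0,0,0,0,0,0,0,0,0],"gripper":[1,1,1,1,1,1,1,1,1,1,1]}'|egrep 'pos|force|width'
```

```text
eef_pos: [0.5253, 0.0842, 0.164]
force: [-8.6, -2.7, 4.0]
grip_width: 0.116
grasp_force: 58.8
```

```bash
python3 -m crank '{"travel":[[0,0.0405,-0.0435],[0,0.0405,-0.0435],[0,0.0435,-0.0405],[0,0.0435,-0.0405],[0,0.047,-0.036],[0,0.047,-0.036],[0,0.05,-0.032],[0,0.05,-0.032],[0,0,0],[0,0,0]],"yaw":[0,0,0,0,0,0,0,0,0,0],"gripper":[1,1,1,1,1,1,1,1,1,1]}'|egrep 'time|pos|force|width'
python3 - <<'E'
from h import *
f=grab_frame("side")["frame"][60:290,150:350]; t=grab_frame("top")["frame"][100:290,165:385]
cv2.imwrite("pics/s5.png",np.hstack([cv2.convertScaleAbs(cv2.resize(a,(400,440),interpolation=2),alpha=1.7) for a in (f,t)]))
E
```

```text
time: 12.95
eef_pos: [0.5798, 0.091, 0.2117]
force: [-9.9, -2.3, 16.7]
grip_width: 0.112
grasp_force: 62.1
```

View pics/s5.png

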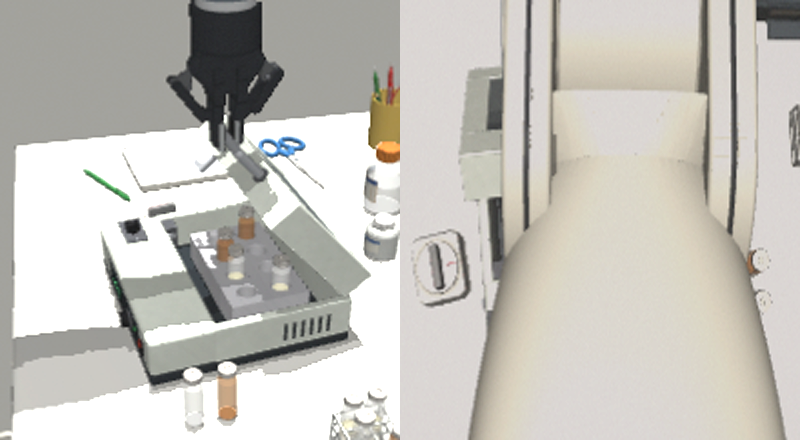

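The cover is up at about 52° by arc geometry. The bar is firmly between the fingers, and the vials and timer stand where they were. I'm handing in.

```bash
python3 -c "
from bench import manip
print(manip.finish_job())"
```

```text
the job is handed in; nothing more can be done
None
```

The job is handed in with the cover held open at about 52° by its bar handle: it lifted freely on the first try, so I never touched the slide, and the vials and timer looked undisturbed in the last picture.

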